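# Free the seized stopper of a reagent bottle

### The job

The stopper of the square glass bottle standing in the rack has seized in its neck. Work it free by twisting it in the neck as you draw it up, so that the bottle stays down in its well, then set the stopper down gently, standing upright on its plug end, in the white dish. Leave the bottle in its well and the capped bottle, the flask and the beaker standing where they are.

Things in the scene. Friction and masses are not known exactly. Their poses are not given: they have to be found in the camera images.
- stopper: White plastic stopper, 82 mm tall, 0.11 kg, upright in the bottle's neck. Origin: centre of its flat underside, z up its axis. Upwards from there: straight round plug 36 mm across, 28 mm long; flange 48 mm across (z 28 to 36 mm), resting on the bottle's mouth; flat upright slab head (z 36 to 82 mm), 48 mm wide along its x, 16 mm thick along its y: grip it across the 16 mm.
- head (a point): Centre of the stopper's slab head, 60 mm above its origin. Turning the stopper here takes 0.2 to 0.4 N m. Only while it is being turned, either way, does a light pull let it creep up: 5 mm of rise per radian turned is safe; much faster lifts the bottle. It holds again when turning stops, and is free once it has risen 28 mm.
- head_end (a point): Point in the slab head near its end, 22 mm along the stopper's x from its axis, 60 mm above its origin; it shows how far the stopper has been turned.
- bottle: Square amber glass bottle, loose, 0.6 kg: body 76 x 76 mm and 92 mm high, round neck 54 mm across, mouth at 134 mm. Origin: centre of its underside, z up, x and y square to its sides. It stands in one of the rack's two wells with 1 mm play all round: it can hardly turn or tip but can be lifted out. It is the one with the slab-headed stopper.
- bottle_mouth (a point): Centre of the bottle's mouth, 134 mm above its underside. A springy white sleeve inside the neck grips the plug by dry friction, some 12 to 20 N, about twice the weight of the bottle: pulled straight up, the stopper takes the bottle up with it.
- rack: White plastic bottle rack, fixed to the bench, 118 mm (its x) by 244 mm (its y) and 50 mm high, with two square wells, centred 64 mm either side of its origin along its y. Well floors are 12 mm above the bench. Origin at the centre of its underside.
- capped_bottle: The same square bottle with a white round screw cap, 136 mm tall, in the other well. Origin at the centre of its underside. To be left alone.
- dish: Round white porcelain dish, loose, 0.35 kg, 130 mm across at the rim, 14 mm high, flat floor about 105 mm across and 5 mm above the bench. Origin at the centre of its underside.
- flask: Conical glass flask, 80 mm across at the foot, 122 mm tall, standing on the bench in the gap between rack and dish. Origin at the centre of its underside. To be left alone.
- beaker: Open glass beaker, 68 mm across, 85 mm tall, standing on the bench in the gap between rack and dish, beyond the flask. Origin at the centre of its underside. To be left alone.
Not all that is in view belongs to the job. What is shaped like the stopper but purple or red is not meant.

How it is judged:
On the way, in this order (a step that is already met when the one before it is completed fails the run):
1. the stopper has been turned in the neck (by 20 degrees or so, before it has risen 5 mm) while the bottle stands in its well (distance of head_end from where it was at the start of the episode above 0.007 m and z of stopper in the frame of bottle below 0.111 m and horizontal distance between stopper and bottle_mouth below 0.004 m and distance of bottle from where it was at the start of the episode below 0.004 m), for 0.05 s.
2. the stopper is right out of the neck while the bottle stands in its well (z of stopper in the frame of bottle_mouth above 0.003 m and distance of bottle from where it was at the start of the episode below 0.01 m), for 0.1 s.
At the end, for the whole second after the job is handed in: The stopper stands upright (within 6 degrees) and still on the floor of the dish, its axis within 38 mm of the dish's centre, and the bottle stands upright in its well within 8 mm of where it was (horizontal distance between stopper and dish below 0.038 m and height (world z) of stopper below 0.01 m and angle between each of stopper, bottle's own z axis and vertical below 0.1 rad and linear speed of stopper below 0.02 m/s and contact force between stopper and dish above 0.3 N and distance of bottle from where it was at the start of the episode below 0.008 m); the robot touches nothing.
It fails at once if the bottle is lifted more than 15 mm in its well (distance of bottle from where it was at the start of the episode above 0.015 m).
It fails at once if the stopper is dropped or thrown onto the dish or bench (faster than 0.4 m/s as it arrives) (height (world z) of stopper below 0.02 m and linear speed of stopper above 0.4 m/s).
It fails at once if the capped bottle is moved more than 15 mm (distance of capped_bottle from where it was at the start of the episode above 0.015 m).
It fails at once if the flask is moved more than 30 mm (distance of flask from where it was at the start of the episode above 0.03 m).
It fails at once if the beaker is moved more than 30 mm (distance of beaker from where it was at the start of the episode above 0.03 m).
It also fails if it takes over 61 s, if anything falls off the work surface, if the arm or the gripper's body presses on something with over 40 N, if the wrist force passes 120 N, or if a joint passes its speed limit or range.

### The arm

A 6-joint arm with a two-finger parallel gripper is mounted at the origin on the work surface. World frame = base frame: x ahead of the robot, y to its left, z up, the work surface at z = 0. Lengths are in m, angles in rad, forces in N, time in s.
With the tool pointing down it reaches from about 0.325 to 0.9 m from the base axis. Payload 6.1 kg.
Tool frame: the origin (TCP) lies at the very end of the fingers, on their centre line; the grasp point (between the pads) lies 19 mm behind it; x points along the fingers, y is the direction in which the jaws open and shut, and the axes are right-handed (so a half turn about x gives the same grasp; the last joint's range is limited). The gripper opens to 85 mm and grips with 20 to 120 N. Pads are 22 mm wide; open, the fingers measure 114 mm over their backs; the gripper's body (76 mm by 85 mm) begins 54 mm behind the grasp point. The pads swing forward as they close: fully open they stand 13 mm farther back than shut.
Start: joints at [0.981, 0.22, 1.526, -0, 1.395, -0.126], TCP at [0.28, 0.559, 0.231] pointing down, gripper open.
Joint ranges: [-2.98, 2.98], [-0.91, 2.08], [0.09, 2.57], [-1.24, 4.39], [0.2, 2.65], [-2.68, 2.68]. Speed limits (rad/s): [2.57, 2.57, 3.01, 3.14, 3.14, 3.14].

### API

Orientations are given as a unit quaternion [x, y, z, w].
In Python, from plant import r gives the robot as it stands. The module is installed in compiled form; this text tells all that it offers.
- The arm moves only by the tool play_rows, never from a script. Its argument "moves" is one flat list of numbers, 7 for each row, row after row: the shift along the tool's x, y, z in m, then the turn, a rotation vector about the tool's x, y, z in degrees, then the opening, from 0 (shut) to 1 (fully open). A call has 1 to 8 rows; each row is the pose to reach, as a shift and turn from the pose commanded when the call began, along the tool's axes at that moment; what a row does not reach only later rows make up. A row lasts 1/10 s, in which the tool goes at most 50 mm and 8.59 degrees, less where a joint would pass 70% of its speed; a pose out of reach is approached as far as the arm can. A call with a gripper value outside its range is refused whole. The fingers move at their own pace and stop on an object; "force" is the grip in N (left out, the last holds). Time passes only in rows, so rows that repeat a pose let the fingers close. It gives the time, the measured TCP pose, the force and the opening at its end, in the units of the state.
- r.state(): the state, without advancing time (a new reading comes with each control period).
- r.capture(name): name is "scene" or "side" or "wrist"; returns the picture (480x640x3 uint8, red, green, blue); there is no depth.
- r.calibration(name): a dict with "intrinsics" (3x3 intrinsics, pixels), "R" (3x3) and "t" (3): a world point X has camera coordinates R X + t; the wrist camera has in their place "T_tool_cam" (4x4, takes a point from camera to tool coordinates, whose origin is the TCP and whose axes are the tool frame's). Camera axes: x right, y down, z forward; pixel columns grow to the right and rows downward; lengths in m; the calibration is good to about 2 mm. A picture is of the moment at which its call begins: read the wrist's pose just before it. calibration takes no time and is no camera call.
- r.close_job(): hands the job in, once; it reports no verdict.
The state is a dict: "time_s": time; "joints": joint angles; "joint_vel": joint speeds; "joint_torque": joint torques, N m; "position": TCP position; "eef_rot": TCP orientation; "ft_force": force on the tool from outside, world axes, zero at the start; "torque": the same for the moment, N m; "width": finger opening in m.
Only numpy, scipy, OpenCV 4.12 (cv2) and the standard library are available. Lean on these libraries where they do the work, as an engineer would, in place of code of your own. Each camera call takes 0.05 s, during which the arm holds its last target. There are 200 camera calls.

## Working session

There is one attempt and no reset: what is moved stays moved. The work goes in short steps, Python scripts to look and compute and a tool call to move; the robot and the scene stay as the last step left them, time stands still between calls to the robot, and variables do not carry over. Pictures are saved under pics/ and viewed, about 8 in all and at most 12, crops included, and the job is handed in when it is done.

Besides the shell and the picture viewer there is one more tool, called after "Call:" as a command line: name --argument value ..., lists and objects as JSON in quotes. play_rows: Moves the arm, as the interface text tells. Its arguments: {"type":"object","properties":{"moves":{"type":"array"},"force":{"type":"number"}},"required":["moves"]}

```bash
mkdir -p pics; python3 - <<'E'
from plant import r
import cv2, numpy as np, json
print(r.state())
for n in ("scene","side","wrist"):
    im=r.capture(n); cv2.imwrite(f"pics/{n}0.png",im[:,:,::-1])
    c=r.calibration(n); print(n,{k:np.round(v,4).tolist() for k,v in c.items()})
E
```

```text
{'time_s': 0.0, 'joints': array([ 9.80932895e-01,  2.21229542e-01,  1.52760896e+00,  1.23658533e-05,
        1.39468147e+00, -1.26109374e-01]), 'joint_vel': array([ 4.97973613e-04,  1.14360581e-03,  1.01980252e-03,  3.73540079e-04,
       -1.17827447e-04, -8.76146034e-05]), 'joint_torque': array([-2.35655330e-03, -4.96924281e+01, -3.89381754e+01, -4.54966103e-04,
        1.16382481e-02, -5.41933559e-06]), 'position': array([0.2792382 , 0.55848456, 0.23019825]), 'eef_rot': array([ 0.16186045,  0.68842461, -0.16313385,  0.68793903]), 'ft_force': array([-0.48819474,  1.17465666, -0.41080408]), 'torque': array([-0.01467278, -0.00502955, -0.04033422]), 'width': 0.0852483419681365}
scene {'intrinsics': [[572.4787, 0.0, 324.592], [0.0, 572.4787, 243.541], [0.0, 0.0, 1.0]], 'R': [[-0.3863, 0.9223, 0.011], [0.7798, 0.333, -0.5301], [-0.4926, -0.1962, -0.8478]], 't': [0.2275, -0.3887, 1.425]}
side {'intrinsics': [[605.8752, 0.0, 325.0708], [0.0, 605.8752, 236.1025], [0.0, 0.0, 1.0]], 'R': [[0.9965, -0.0826, 0.0148], [-0.0488, -0.7135, -0.6989], [0.0683, 0.6958, -0.715]], 't': [-0.5928, 0.1235, 1.304]}
wrist {'intrinsics': [[373.9128, 0.0, 316.6583], [0.0, 373.9128, 241.4282], [0.0, 0.0, 1.0]], 'T_tool_cam': [[-0.0007, -0.3096, 0.9509, -0.1426], [1.0, -0.0005, 0.0005, 0.0002], [0.0003, 0.9509, 0.3096, -0.0798], [0.0, 0.0, 0.0, 1.0]]}
```

View pics/scene0.png

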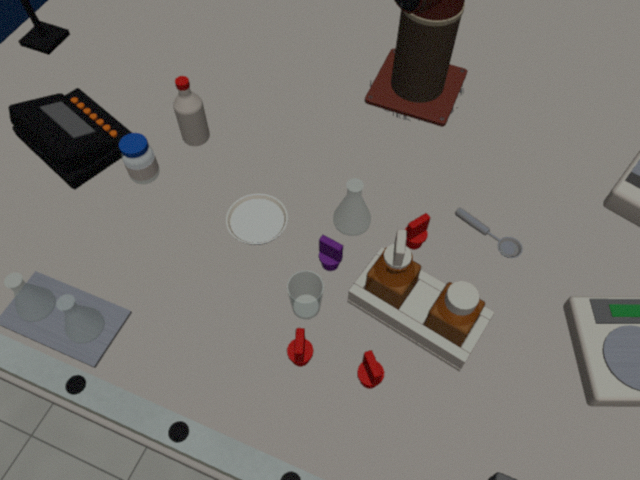

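View pics/side0.png

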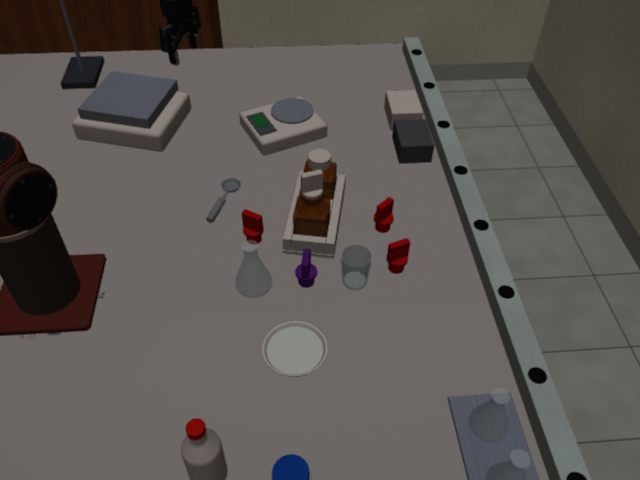

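View pics/wrist0.png

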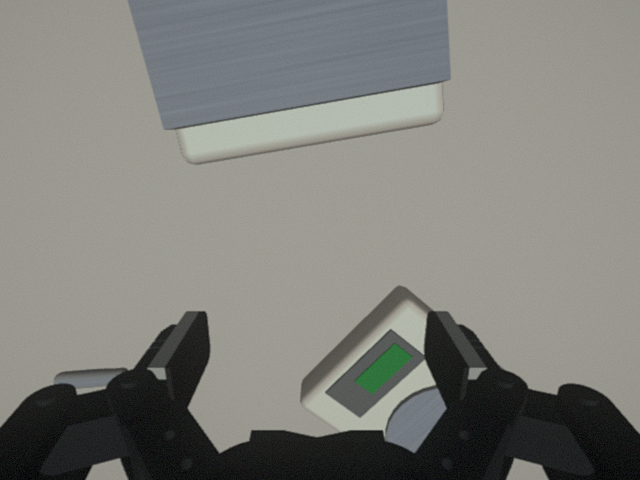

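The scene shows the stopper head at about (400,248), the dish at (257,219), the flask at (352,208) and the beaker at (305,295). In the side view the head is at about (312,183) and the dish at (295,348). The wrist sees none of these. I'll enlarge the rack area from both cameras.

```bash
python3 - <<'E'
import cv2, numpy as np
a=cv2.imread("pics/scene0.png")[215:365,340:500]; b=cv2.imread("pics/side0.png")[140:260,272:358]
A=cv2.resize(a,None,fx=2.5,fy=2.5,interpolation=cv2.INTER_CUBIC)  # 400x375
a2=cv2.resize(cv2.imread("pics/scene0.png")[220:310,360:440],None,fx=5,fy=5,interpolation=cv2.INTER_CUBIC) #400x450
b2=cv2.resize(cv2.imread("pics/side0.png")[160:250,280:360],None,fx=5,fy=5,interpolation=cv2.INTER_CUBIC)
cv2.imwrite("pics/crop1.png",np.hstack([a2,b2]))
E
```

```text
(no output)
```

View pics/crop1.png

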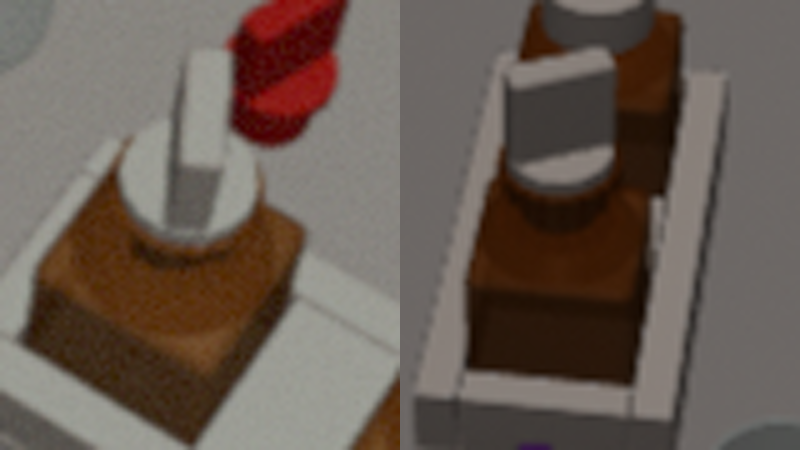

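The scene crop shows the top face of the slab with corners at full-frame (398,230), (406.6,230.6), (404.4,253.4), (396,252.6). In the side view the corners are (301.6,177), (302,173.4), (321,169.4), (323.2,173).

```bash
cat > h.py <<'E'
from plant import r
import cv2, numpy as np
from scipy.spatial.transform import Rotation as R
def ray(n,uv,z):
    c=r.calibration(n); K=np.array(c["intrinsics"]);Rm=np.array(c["R"]);t=np.array(c["t"])
    o=-Rm.T@t; d=Rm.T@np.linalg.inv(K)@[*uv,1]
    return o+d*(z-o[2])/d[2]
def proj(n,X):
    c=r.calibration(n); X=np.atleast_2d(X)
    p=(np.array(c["R"])@X.T).T+np.array(c["t"]); q=(np.array(c["intrinsics"])@p.T).T
    return q[:,:2]/q[:,2:]
E
python3 - <<'E'
from h import *
from scipy.optimize import least_squares
sc=np.array([(398,230),(406.6,230.6),(404.4,253.4),(396,252.6)]); sd=np.array([(301.6,177),(302,173.4),(321,169.4),(323.2,173)])
for n,P in (("scene",sc),("side",sd)):
    print(n,np.round([ray(n,p,.2) for p in P],4).tolist(), np.round(ray(n,P.mean(0),.2),4))
def dish(n,box):
    im=cv2.imread(f"pics/{n}0.png"); x0,y0,x1,y1=box
    g=cv2.cvtColor(im,cv2.COLOR_BGR2GRAY)[y0:y1,x0:x1]
    t,m=cv2.threshold(g,0,255,cv2.THRESH_OTSU); cs=cv2.findContours(m,cv2.RETR_EXTERNAL,cv2.CHAIN_APPROX_NONE)[0]
    c=max(cs,key=cv2.contourArea); e=cv2.fitEllipse(c+np.array([[x0,y0]])); return e
for n,b in (("scene",(215,185,300,252)),("side",(253,315,337,382))):
    e=dish(n,b); print(n,"dish",e,ray(n,e[0],.013))
for n,f,k in (("scene",(352,228),(306,312)),("side",(253,285),(355,280))):
    print(n,"flask foot, beaker foot",ray(n,f,0),ray(n,k,0))
for n,f in (("scene",(355,186)),("side",(250,246))): print("flask top",ray(n,f,.122))
for n,f in (("scene",(305,283)),("side",(356,258))): print("beaker top",ray(n,f,.085))
for n,f in (("scene",(331,244)),("side",(307,257))): print("purple",ray(n,f,.07))
for n,f in (("scene",(462,292)),("side",(319,156))): print("cap",ray(n,f,.148))
E
```

```text
scene [[0.5554, 0.1169, 0.2], [0.5509, 0.1306, 0.2], [0.5947, 0.1413, 0.2], [0.5986, 0.1282, 0.2]] [0.5752 0.1293 0.2   ]
side [[0.5517, 0.1142, 0.2], [0.5533, 0.126, 0.2], [0.5946, 0.1366, 0.2], [0.5983, 0.1244, 0.2]] [0.5744 0.1253 0.2   ]
scene dish ((256.6576843261719, 220.3446807861328), (44.12066650390625, 52.62697982788086), 83.50386810302734) [ 0.52273213 -0.18122357  0.013     ]
side dish ((294.42779541015625, 348.4652404785156), (51.803497314453125, 61.607444763183594), 85.7374496459961) [ 0.51833399 -0.18696573  0.013     ]
scene flask foot, beaker foot [0.4541584  0.00588043 0.        ] [ 0.66879652 -0.00512499  0.        ]
side flask foot, beaker foot [ 0.43572092 -0.0069866   0.        ] [ 0.66082425 -0.0084633   0.        ]
flask top [ 0.43913241 -0.00051415  0.122     ]
flask top [ 0.43812471 -0.00481344  0.122     ]
beaker top [ 0.65295474 -0.01252472  0.085     ]
beaker top [ 0.65733553 -0.01964525  0.085     ]
purple [ 0.54897324 -0.00423882  0.07      ]
purple [0.55547655 0.00398343 0.07      ]
cap [0.59606246 0.25025324 0.148     ]
cap [0.59917174 0.24885218 0.148     ]
```

```bash
cat >> h.py <<'E'
def plan(p,yaw):  # yaw = direction of tool y in world (deg), tool pointing down
    s=r.state(); Rc=R.from_quat(s["eef_rot"])
    x=np.array([0,0,-1.]); a=np.radians(yaw); y=np.array([np.cos(a),np.sin(a),0]); 
    Rt=R.from_matrix(np.c_[x,y,np.cross(x,y)])
    print("pos",np.round(s["position"],4),"yaw",np.degrees(np.arctan2(*Rc.as_matrix()[[1,0],1])).round(2),"j",np.round(s["joints"],3),"t",s["time_s"])
    print("shift mm",np.round(1e3*Rc.inv().apply(np.array(p)-s["position"]),1),"turn",np.round((Rc.inv()*Rt).as_rotvec(degrees=True),2), "ft",np.round(s["ft_force"],1),"w",s["width"])
E
python3 - <<'E'
from h import *
plan((.575,.1275,.27),104); plan((.575,.1275,.27),-76)
E
```

```text
pos [0.2793 0.5586 0.2304] yaw 63.43 j [ 0.981  0.221  1.527 -0.     1.395 -0.126] t 0.15
shift mm [ -39.3 -253.3  457.3] turn [-4.057e+01 -4.000e-02  8.000e-02] ft [0.7 0.1 0.1] w 0.08536809135715735
pos [0.2793 0.5586 0.2304] yaw 63.43 j [ 0.981  0.221  1.527 -0.     1.395 -0.126] t 0.15
shift mm [ -39.3 -253.3  457.3] turn [1.3943e+02 1.0000e-01 5.0000e-02] ft [0.7 0.1 0.1] w 0.08536809135715735
```

Call:
play_rows --moves '[-0.0393, -0.02, 0.036, -4, 0, 0, 1, -0.0393, -0.045, 0.081, -10, 0, 0, 1, -0.0393, -0.07, 0.126, -16, 0, 0, 1, -0.0393, -0.095, 0.171, -22, 0, 0, 1, -0.0393, -0.12, 0.216, -28, 0, 0, 1, -0.0393, -0.145, 0.261, -34, 0, 0, 1, -0.0393, -0.17, 0.306, -40.6, 0, 0, 1, -0.0393, -0.19, 0.343, -40.6, 0, 0, 1]'

```text
time_s: 0.95
position: [0.4985, 0.2388, 0.2705]
eef_rot: [-0.088, 0.702, 0.088, 0.702]
ft_force: [1.2, 0.6, -0.3]
width: 0.0851
```

```bash
python3 -c "
from h import *
plan((.575,.1275,.27),104)"
```

```text
pos [0.4985 0.2388 0.2705] yaw 104.22 j [ 0.304  0.024  1.668  0.     1.45  -1.515] t 0.95
shift mm [   0.5 -126.6   46.8] turn [ 0.22 -0.   -0.  ] ft [ 1.2  0.6 -0.3] w 0.08514252768635676
```

Call:
play_rows --moves '[0, -0.04, 0.015, 0, 0, 0, 1, 0, -0.08, 0.03, 0, 0, 0, 1, 0, -0.115, 0.043, 0, 0, 0, 1, 0, -0.1265, 0.047, 0, 0, 0, 1, 0, -0.1265, 0.047, 0, 0, 0, 1]'

```text
time_s: 1.45
position: [0.5745, 0.1278, 0.27]
eef_rot: [-0.085, 0.702, 0.085, 0.702]
ft_force: [-0.3, 0.2, 0.3]
width: 0.0857
```

```bash
python3 -c "
from h import *
plan((.575,.1275,.27),104)
cv2.imwrite('pics/w1.png',r.capture('wrist')[:,:,::-1])"
```

```text
pos [0.5745 0.1278 0.27  ] yaw 103.86 j [ 0.085  0.112  1.577  0.     1.454 -1.728] t 1.45
shift mm [ 0.  -0.4  0.4] turn [-0.14 -0.06 -0.01] ft [-0.3  0.2  0.3] w 0.08566139944774119
```

View pics/w1.png

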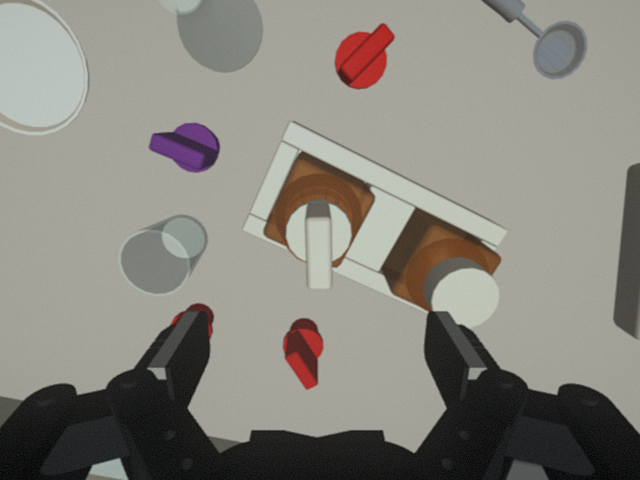

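The wrist view shows the slab top face between (306,218) and (331,289), nearly aligned with the tool. I'll zoom in to measure it.

```bash
python3 -c "
import cv2
a=cv2.imread('pics/w1.png')[190:300,275:365]
cv2.imwrite('pics/w1c.png',cv2.resize(a,None,fx=5,fy=5,interpolation=cv2.INTER_CUBIC))"
```

```text
(no output)
```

View pics/w1c.png

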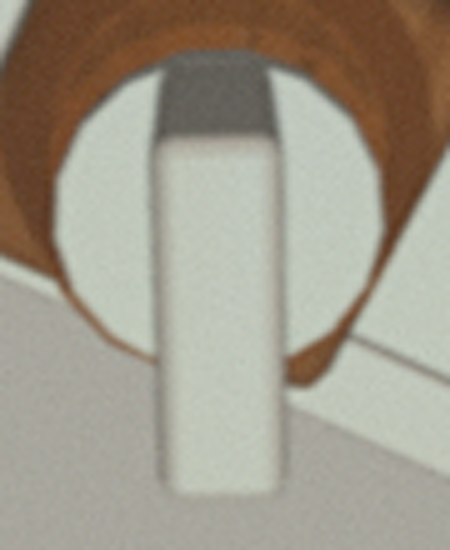

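```bash
cat >> h.py <<'E'
def wray(uv,z,pos=None,q=None):
    s=r.state(); pos=s["position"] if pos is None else pos; Rc=R.from_quat(s["eef_rot"] if q is None else q)
    c=r.calibration("wrist"); T=np.array(c["T_tool_cam"])
    d=Rc.apply(T[:3,:3]@np.linalg.inv(c["intrinsics"])@[*uv,1]); o=pos+Rc.apply(T[:3,3])
    return o+d*(z-o[2])/d[2]
E
python3 -c "
from h import *
P=[wray(p,.2) for p in ((305.8,217.4),(330.8,217),(332,289),(307.2,289))]
print(np.round(P,4)); c=np.mean(P,0); f=(P[0]+P[1])/2; b=(P[2]+P[3])/2; d=f-b
print(c,np.linalg.norm(d),np.linalg.norm(P[0]-P[1]),np.linalg.norm(P[2]-P[3]),'yaw',np.degrees(np.arctan2(d[1],d[0])))
plan((c[0],c[1],.27),np.degrees(np.arctan2(d[1],d[0]))+90)
L,Rr=wray((286,233),.154),wray((352,233),.154);print('flange',(L+Rr)/2,np.linalg.norm(L-Rr))
"
```

```text
[[0.5509 0.1175 0.2   ]
 [0.5471 0.1317 0.2   ]
 [0.5917 0.1441 0.2   ]
 [0.5954 0.1291 0.2   ]]
[0.57127666 0.13058723 0.2       ] 0.04614354952256404 0.014648797674226085 0.015475216052643053 yaw -164.98097006832853
pos [0.5738 0.1292 0.2701] yaw 103.95 j [ 8.700e-02  1.110e-01  1.577e+00  1.000e-03  1.455e+00 -1.727e+00] t 1.5
shift mm [ 0.1  1.9 -2.1] turn [ 1.7893e+02 -7.0000e-02  1.0000e-01] ft [-0.8  0.5 -0.4] w 0.0854147994076254
flange [0.57157652 0.13101541 0.154     ] 0.04767050708699959
```

Call:
play_rows --moves '[0, 0, 0, 8, 0, 0, 1, 0, 0, 0, 16, 0, 0, 1, 0, 0, 0, 24, 0, 0, 1, 0, 0, 0, 32, 0, 0, 1, 0, 0, 0, 40, 0, 0, 1, 0, 0, 0, 48, 0, 0, 1, 0, 0, 0, 56, 0, 0, 1, 0, 0, 0, 64, 0, 0, 1]'

```text
time_s: 2.3
position: [0.573, 0.1315, 0.2706]
eef_rot: [0.3, 0.641, -0.3, 0.64]
ft_force: [0.7, 0.4, -0.1]
width: 0.0856
```

Call:
play_rows --moves '[0, 0, 0, 8, 0, 0, 1, 0, 0, 0, 16, 0, 0, 1, 0, 0, 0, 24, 0, 0, 1, 0, 0, 0, 32, 0, 0, 1, 0, 0, 0, 40, 0, 0, 1, 0, 0, 0, 48, 0, 0, 1, 0, 0, 0, 56, 0, 0, 1, 0, 0, 0, 64, 0, 0, 1]'

```text
time_s: 3.1
position: [0.573, 0.1315, 0.2707]
eef_rot: [0.594, 0.385, -0.594, 0.384]
ft_force: [0.4, -0.3, -0.6]
width: 0.0854
```

Call:
play_rows --moves '[0, 0, 0, 8, 0, 0, 1, 0, 0, 0, 16, 0, 0, 1, 0, 0, 0, 24, 0, 0, 1, 0, 0, 0, 32, 0, 0, 1, 0, 0, 0, 40, 0, 0, 1, 0, 0, 0, 48, 0, 0, 1, 0, 0, 0, 52, 0, 0, 1, 0, 0, 0, 52, 0, 0, 1]'

```text
time_s: 3.9
position: [0.5731, 0.1313, 0.2706]
eef_rot: [-0.702, -0.087, 0.702, -0.087]
ft_force: [-0.8, -0.4, -1.3]
width: 0.0857
```

```bash
python3 -c "
from h import *
plan((.575,.1275,.27),-76)
a=r.capture('wrist')[:,:,::-1];cv2.imwrite('pics/w2.png',a)
plan((.575,.1275,.27),-76)
cv2.imwrite('pics/w2c.png',cv2.resize(a[190:300,275:365],None,fx=5,fy=5,interpolation=cv2.INTER_CUBIC))"
```

```text
pos [0.5731 0.1313 0.2706] yaw -75.86 j [9.100e-02 1.090e-01 1.578e+00 1.000e-03 1.455e+00 1.415e+00] t 3.9
shift mm [ 0.6  4.1 -0.9] turn [0.14 0.01 0.04] ft [-0.8 -0.4 -1.3] w 0.0857337100157537
pos [0.5733 0.131  0.2707] yaw -75.75 j [0.09  0.109 1.578 0.    1.455 1.412] t 3.95
shift mm [ 0.7  3.8 -0.8] turn [0.25 0.01 0.03] ft [ 0.9  0.2 -0.8] w 0.08578619646175772
```

View pics/w2c.png

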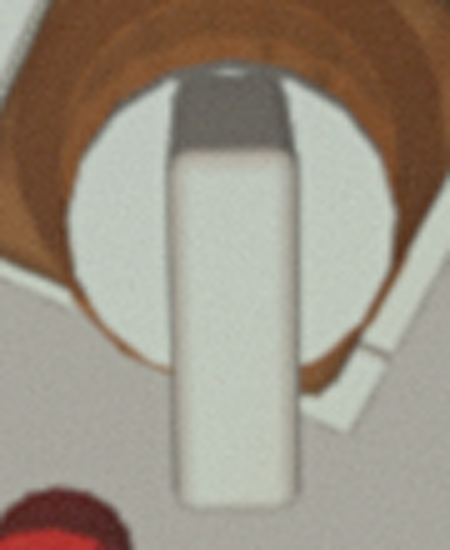

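```bash
python3 -c "
from h import *
s=r.state(); pos=np.array([.5732,.13125,.2705])
P=[wray(p,.2,pos) for p in ((308.6,220.4),(334,220),(334.8,291.6),(310.2,291.6))]
c=np.mean(P,0); d=(P[2]+P[3]-P[0]-P[1]); a2=np.degrees(np.arctan2(d[1],d[0]))
c1=np.array([.5720,.1292,.2]); m=(c+c1)/2
print(c,'slab dir',a2,'mean',m)
plan((m[0],m[1],.162),-75.5)
"
```

```text
[0.57385606 0.1287076  0.2       ] slab dir -164.61331792594797 mean [0.57292803 0.1289538  0.2       ]
pos [0.5733 0.131  0.2707] yaw -75.75 j [0.09  0.109 1.578 0.    1.455 1.412] t 3.95
shift mm [108.7   2.    0.8] turn [-0.25  0.01  0.03] ft [ 0.9  0.2 -0.8] w 0.08578619646175772
```

Call:
play_rows --moves '[0.015, 0.001, 0.0004, -0.8, 0, 0, 1, 0.035, 0.002, 0.0008, -0.8, 0, 0, 1, 0.055, 0.002, 0.0008, -0.8, 0, 0, 1, 0.075, 0.002, 0.0008, -0.8, 0, 0, 1, 0.093, 0.002, 0.0008, -0.8, 0, 0, 1, 0.102, 0.002, 0.0008, -0.8, 0, 0, 1, 0.107, 0.002, 0.0008, -0.8, 0, 0, 1, 0.107, 0.002, 0.0008, -0.8, 0, 0, 1]'

```text
time_s: 4.75
position: [0.5734, 0.1272, 0.1629]
eef_rot: [-0.701, -0.092, 0.702, -0.091]
ft_force: [-0.7, -0.9, 0.6]
width: 0.0852
```

Call:
play_rows --moves '[0, 0, 0, 0, 0, 0, 0.4, 0, 0, 0, 0, 0, 0, 0.4, 0, 0, 0, 0, 0, 0, 0.4, 0, 0, 0, 0, 0, 0, 0.4]' --force 30

```text
time_s: 5.15
position: [0.5741, 0.1272, 0.1642]
eef_rot: [0.702, 0.091, -0.701, 0.091]
ft_force: [-0.0, 0.7, -0.6]
width: 0.0344
```

```bash
python3 -c "
from h import *
plan((.5729,.129,.162),-74.8)
a=r.capture('side')[:,:,::-1];b=r.capture('wrist')[:,:,::-1]
cv2.imwrite('pics/s3.png',np.hstack([cv2.resize(a[130:250,260:360],(400,480),interpolation=cv2.INTER_CUBIC),b[150:480,120:520][:,:].copy() if 0 else cv2.resize(b[180:480,200:450],(400,480))]))
plan((.5729,.129,.162),-74.8)"
```

```text
pos [0.5741 0.1272 0.1642] yaw -75.17 j [ 0.084  0.188  1.693 -0.     1.259  1.396] t 5.15
shift mm [ 2.2 -2.1  0.7] turn [-0.37 -0.05 -0.01] ft [-0.   0.7 -0.6] w 0.03439180310308189
pos [0.574  0.1271 0.1639] yaw -75.17 j [ 0.084  0.188  1.694 -0.     1.259  1.396] t 5.25
shift mm [ 1.9 -2.1  0.6] turn [-0.37 -0.03 -0.01] ft [ 0.5 -0.8 -0.6] w 0.0339149271769543
```

View pics/s3.png

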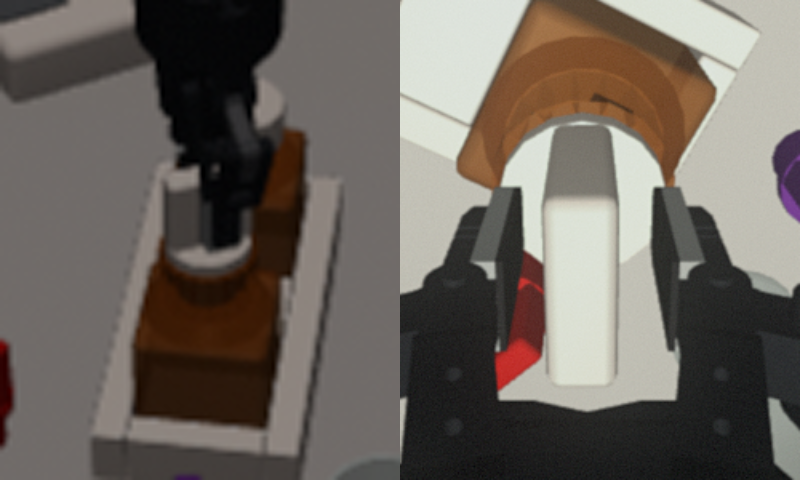

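Call:
play_rows --moves '[0.001, -0.0016, 0.0006, -0.4, 0, 0, 0.4, 0.001, -0.0016, 0.0006, -0.4, 0, 0, 0.4, 0.001, -0.0016, 0.0006, -0.4, 0, 0, 0.4, 0.001, -0.0016, 0.0006, -0.4, 0, 0, 0.25, 0.001, -0.0016, 0.0006, -0.4, 0, 0, 0.25, 0.001, -0.0016, 0.0006, -0.4, 0, 0, 0.25]'

```text
time_s: 5.85
position: [0.5729, 0.1285, 0.1626]
eef_rot: [0.701, 0.094, -0.701, 0.094]
ft_force: [-0.3, -0.3, 0.1]
width: 0.0212
```

```bash
python3 -c "
from h import *
plan((.5729,.129,.162),-74.8)"
```

```text
pos [0.5729 0.1285 0.1626] yaw -74.77 j [ 0.086  0.188  1.696 -0.     1.257  1.391] t 5.85
shift mm [ 0.6 -0.4 -0.2] turn [ 0.03 -0.   -0.  ] ft [-0.3 -0.3  0.1] w 0.021210725176929984
```

Call:
play_rows --moves '[0, 0, 0, 0, 0, 0, 0.1, 0, 0, 0, 0, 0, 0, 0.1, 0, 0, 0, 0, 0, 0, 0.1, 0, 0, 0, 0, 0, 0, 0, 0, 0, 0, 0, 0, 0, 0]' --force 80

```text
time_s: 6.35
position: [0.573, 0.1284, 0.1627]
eef_rot: [0.701, 0.094, -0.701, 0.094]
ft_force: [0.8, -2.2, 1.1]
width: 0.015
```

```bash
python3 -c "
from h import *
plan((.5729,.129,.162),-74.8);print(r.state()['torque'])"
```

```text
pos [0.573  0.1284 0.1627] yaw -74.78 j [ 0.086  0.188  1.696 -0.     1.257  1.392] t 6.35
shift mm [ 0.7 -0.7 -0.1] turn [ 0.02 -0.01 -0.02] ft [ 0.8 -2.2  1.1] w 0.015034767919949368
[-0.29108764 -0.04558861 -0.00537504]
```

Call:
play_rows --moves '[0, 0, 0, -6, 0, 0, 0, 0, 0, 0, -13, 0, 0, 0, -0.0003, 0, 0, -20, 0, 0, 0, -0.0008, 0, 0, -27, 0, 0, 0, -0.0013, 0, 0, -34, 0, 0, 0, -0.0018, 0, 0, -41, 0, 0, 0, -0.0023, 0, 0, -48, 0, 0, 0, -0.0028, 0, 0, -55, 0, 0, 0]'

```text
time_s: 7.15
position: [0.5724, 0.1286, 0.1642]
eef_rot: [-0.577, -0.408, 0.578, -0.408]
ft_force: [2.1, 0.7, -5.1]
width: 0.0151
```

```bash
python3 -c "
from h import *
plan((.573,.1285,.162),-20);print(r.state()['torque'])
a=r.capture('side')[:,:,::-1];b=r.capture('wrist')[:,:,::-1]
cv2.imwrite('pics/s4.png',np.hstack([cv2.resize(a[130:250,260:360],(400,480),interpolation=cv2.INTER_CUBIC),cv2.resize(b[180:480,200:450],(400,480))]))"
```

```text
pos [0.5724 0.1286 0.1642] yaw -19.53 j [0.086 0.187 1.695 0.    1.261 0.427] t 7.15
shift mm [ 2.2  0.6 -0.1] turn [0.47 0.   0.07] ft [ 2.1  0.7 -5.1] w 0.01505483859531876
[-0.05818688 -0.46348704 -0.34037328]
```

View pics/s4.png

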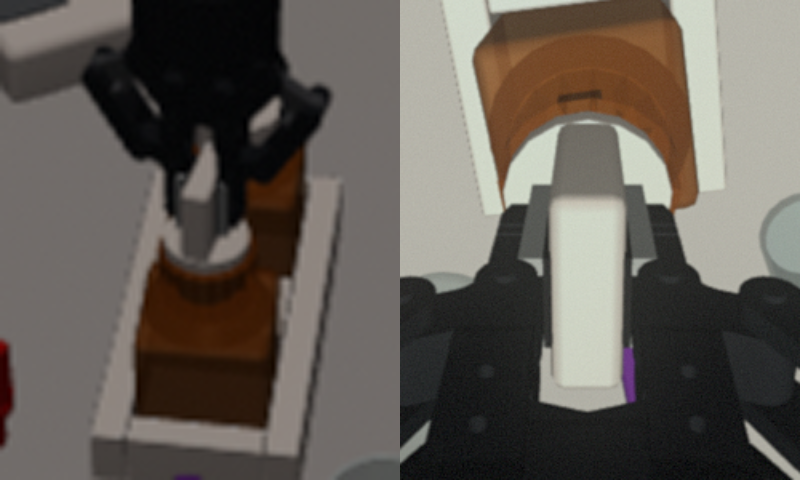

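Call:
play_rows --moves '[-0.0003, 0, 0, -8, 0, 0, 0, -0.0008, 0, 0, -16, 0, 0, 0, -0.0013, 0, 0, -24, 0, 0, 0, -0.0018, 0, 0, -32, 0, 0, 0, -0.0023, 0, 0, -40, 0, 0, 0, -0.0028, 0, 0, -48, 0, 0, 0, -0.0033, 0, 0, -56, 0, 0, 0, -0.0038, 0, 0, -64, 0, 0, 0]'

```text
time_s: 8.05
position: [0.5724, 0.1287, 0.1682]
eef_rot: [0.274, 0.652, -0.275, 0.651]
ft_force: [1.6, -0.4, -5.4]
width: 0.0149
```

Call:
play_rows --moves '[-0.0005, 0, 0, -8, 0, 0, 0, -0.001, 0, 0, -16, 0, 0, 0, -0.0015, 0, 0, -24, 0, 0, 0, -0.002, 0, 0, -32, 0, 0, 0, -0.0025, 0, 0, -40, 0, 0, 0, -0.003, 0, 0, -48, 0, 0, 0, -0.0035, 0, 0, -56, 0, 0, 0, -0.004, 0, 0, -64, 0, 0, 0]'

```text
time_s: 8.85
position: [0.5726, 0.1288, 0.1723]
eef_rot: [-0.112, 0.698, 0.113, 0.698]
ft_force: [1.7, -0.8, -6.2]
width: 0.0153
```

```bash
python3 -c "
from h import *
plan((.573,.1285,.162),108);print(r.state()['torque'])"
```

```text
pos [0.5726 0.1288 0.1723] yaw 108.32 j [ 8.700e-02  1.790e-01  1.688e+00  1.000e-03  1.275e+00 -1.804e+00] t 8.85
shift mm [10.3 -0.4  0.3] turn [ 0.32 -0.03 -0.04] ft [ 1.7 -0.8 -6.2] w 0.015318644010428255
[ 0.0041841  -0.49034644 -0.3104903 ]
```

Call:
play_rows --moves '[0, 0, 0, 8, 0, 0, 0, -0.0004, 0, 0, 16, 0, 0, 0, -0.0008, 0, 0, 24, 0, 0, 0, -0.0012, 0, 0, 32, 0, 0, 0, -0.0016, 0, 0, 40, 0, 0, 0, -0.002, 0, 0, 48, 0, 0, 0, -0.0024, 0, 0, 56, 0, 0, 0, -0.0028, 0, 0, 64, 0, 0, 0]'

```text
time_s: 9.65
position: [0.5722, 0.1283, 0.1751]
eef_rot: [0.277, 0.651, -0.278, 0.65]
ft_force: [1.5, -1.2, -4.8]
width: 0.015
```

```bash
cat >> h.py <<'E'
def bottle_shift():
    a=cv2.cvtColor(cv2.imread("pics/side0.png"),cv2.COLOR_BGR2GRAY).astype(np.float32)
    b=cv2.cvtColor(r.capture("side"),cv2.COLOR_RGB2GRAY).astype(np.float32)
    t=a[204:236,293:330]   # body front + top edge, against rack
    m=cv2.matchTemplate(cv2.resize(b[192:248,281:342],None,fx=4,fy=4,interpolation=cv2.INTER_CUBIC),cv2.resize(t,None,fx=4,fy=4,interpolation=cv2.INTER_CUBIC),cv2.TM_CCOEFF_NORMED)
    _,v,_,p=cv2.minMaxLoc(m); print("bottle px shift",p[0]/4-12,p[1]/4-12,"score",round(v,3),"absdiff",np.abs(b[204:236,293:330]-t).mean())
    print("px for 5mm lift",(proj("side",[.573,.129,.109])-proj("side",[.573,.129,.104]))[0])
E
python3 -c "
from h import *
plan((.573,.1285,.162),44);print(r.state()['torque']);bottle_shift()"
```

```text
pos [0.5722 0.1283 0.1751] yaw 43.73 j [ 8.600e-02  1.760e-01  1.686e+00 -1.000e-03  1.281e+00 -6.770e-01] t 9.65
shift mm [13.1  0.7  0.4] turn [-0.27 -0.03  0.1 ] ft [ 1.5 -1.2 -4.8] w 0.015023171754622418
[-0.31834026 -0.2597037   0.29330173]
bottle px shift -0.25 0.0 score 0.983 absdiff 2.1359797
px for 5mm lift [-0.0033736  -1.64406767]
```

Bottle still seated. I'll continue.

Call:
play_rows --moves '[-0.0004, 0, 0, 8, 0, 0, 0, -0.0008, 0, 0, 16, 0, 0, 0, -0.0012, 0, 0, 24, 0, 0, 0, -0.0016, 0, 0, 32, 0, 0, 0, -0.002, 0, 0, 40, 0, 0, 0, -0.0024, 0, 0, 48, 0, 0, 0, -0.0028, 0, 0, 56, 0, 0, 0, -0.0032, 0, 0, 64, 0, 0, 0]'

```text
time_s: 10.5
position: [0.5722, 0.1284, 0.1784]
eef_rot: [-0.579, -0.405, 0.58, -0.405]
ft_force: [0.6, -1.1, -4.3]
width: 0.0151
```

Call:
play_rows --moves '[-0.0004, 0, 0, 8, 0, 0, 0, -0.0008, 0, 0, 16, 0, 0, 0, -0.0012, 0, 0, 24, 0, 0, 0, -0.0016, 0, 0, 32, 0, 0, 0, -0.002, 0, 0, 40, 0, 0, 0, -0.0024, 0, 0, 48, 0, 0, 0, -0.0028, 0, 0, 56, 0, 0, 0, -0.0032, 0, 0, 64, 0, 0, 0]'

```text
time_s: 11.3
position: [0.5722, 0.1286, 0.1817]
eef_rot: [-0.706, -0.036, 0.707, -0.037]
ft_force: [0.6, -0.6, -3.5]
width: 0.0147
```

```bash
python3 -c "
from h import *
plan((.573,.1285,.162),-84);print(r.state()['torque']);bottle_shift()"
```

```text
pos [0.5722 0.1286 0.1817] yaw -84.08 j [ 0.087  0.17   1.68  -0.     1.293  1.554] t 11.3
shift mm [19.7  0.1 -0.8] turn [-0.08  0.09 -0.  ] ft [ 0.6 -0.6 -3.5] w 0.014685719904586584
[-0.21779537 -0.064314    0.14271194]
bottle px shift -0.25 0.0 score 0.984 absdiff 1.8243244
px for 5mm lift [-0.0033736  -1.64406767]
```

Call:
play_rows --moves '[-0.0005, 0, 0, 8, 0, 0, 0, -0.001, 0, 0, 16, 0, 0, 0, -0.0015, 0, 0, 24, 0, 0, 0, -0.002, 0, 0, 32, 0, 0, 0, -0.0025, 0, 0, 40, 0, 0, 0, -0.003, 0, 0, 48, 0, 0, 0]'

```text
time_s: 11.95
position: [0.5723, 0.1286, 0.1846]
eef_rot: [-0.66, 0.253, 0.661, 0.253]
ft_force: [1.9, -1.1, -4.1]
width: 0.015
```

Call:
play_rows --moves '[0, 0, 0, -8, 0, 0, 0, -0.0005, 0, 0, -16, 0, 0, 0, -0.001, 0, 0, -24, 0, 0, 0, -0.0015, 0, 0, -32, 0, 0, 0, -0.002, 0, 0, -40, 0, 0, 0, -0.0025, 0, 0, -48, 0, 0, 0, -0.003, 0, 0, -56, 0, 0, 0, -0.0035, 0, 0, -64, 0, 0, 0]'

```text
time_s: 12.75
position: [0.5724, 0.1287, 0.1883]
eef_rot: [-0.693, -0.139, 0.694, -0.139]
ft_force: [1.4, -1.0, -4.9]
width: 0.015
```

Call:
play_rows --moves '[-0.0005, 0, 0, -8, 0, 0, 0, -0.001, 0, 0, -16, 0, 0, 0, -0.0015, 0, 0, -24, 0, 0, 0, -0.002, 0, 0, -32, 0, 0, 0, -0.0025, 0, 0, -40, 0, 0, 0, -0.003, 0, 0, -48, 0, 0, 0, -0.0035, 0, 0, -56, 0, 0, 0, -0.004, 0, 0, -64, 0, 0, 0]'

```text
time_s: 13.55
position: [0.5727, 0.1289, 0.1931]
eef_rot: [0.514, 0.486, -0.514, 0.485]
ft_force: [-0.2, 1.1, -2.3]
width: 0.0153
```

```bash
python3 -c "
from h import *
plan((.573,.1285,.162),-4);print(r.state()['torque']);bottle_shift()"
```

```text
pos [0.5727 0.1289 0.1931] yaw -3.28 j [8.700e-02 1.600e-01 1.669e+00 1.000e-03 1.313e+00 1.440e-01] t 13.55
shift mm [31.1  0.3  0.4] turn [ 0.72 -0.03  0.01] ft [-0.2  1.1 -2.3] w 0.015250416519967044
[-0.04145674  0.05352913 -0.03109152]
bottle px shift 0.0 0.0 score 0.981 absdiff 2.3885136
px for 5mm lift [-0.0033736  -1.64406767]
```

Call:
play_rows --moves '[-0.0006, 0, 0, -8, 0, 0, 0, -0.0012, 0, 0, -16, 0, 0, 0, -0.0018, 0, 0, -24, 0, 0, 0, -0.0024, 0, 0, -32, 0, 0, 0, -0.003, 0, 0, -40, 0, 0, 0, -0.0036, 0, 0, -40, 0, 0, 0, -0.0042, 0, 0, -40, 0, 0, 0, -0.005, 0, 0, -40, 0, 0, 0]'

```text
time_s: 14.4
position: [0.5728, 0.1286, 0.198]
eef_rot: [0.321, 0.63, -0.321, 0.63]
ft_force: [0.1, 0.1, -0.1]
width: 0.0152
```

```bash
python3 -c "
from h import *
plan((.573,.1285,.27),36);print(r.state()['torque']);bottle_shift()"
```

```text
pos [0.5728 0.1286 0.198 ] yaw 36.06 j [ 0.087  0.156  1.664  0.     1.322 -0.543] t 14.4
shift mm [-72.    0.1   0.2] turn [ 0.06 -0.01 -0.  ] ft [ 0.1  0.1 -0.1] w 0.015205825749826785
[ 0.00056229 -0.03126494 -0.01591227]
bottle px shift 0.0 0.0 score 0.981 absdiff 2.3412163
px for 5mm lift [-0.0033736  -1.64406767]
```

Call:
play_rows --moves '[-0.006, 0, 0, 0, 0, 0, 0, -0.016, 0, 0, 0, 0, 0, 0, -0.03, 0, 0, 0, 0, 0, 0, -0.045, 0, 0, 0, 0, 0, 0, -0.06, 0, 0, 0, 0, 0, 0, -0.075, 0, 0, 0, 0, 0, 0, -0.085, 0, 0, 0, 0, 0, 0, -0.09, 0, 0, 0, 0, 0, 0]'

```text
time_s: 15.25
position: [0.5734, 0.1286, 0.2898]
eef_rot: [0.32, 0.63, -0.319, 0.631]
ft_force: [-0.2, -0.1, -1.3]
width: 0.0151
```

```bash
python3 -c "
from h import *
plan((.5195,-.184,.287),36);bottle_shift()
a=r.capture('side')[:,:,::-1];b=r.capture('scene')[:,:,::-1]
cv2.imwrite('pics/s5.png',np.hstack([cv2.resize(a[60:380,200:420],(400,582)),cv2.resize(b[130:340,200:500][:, :],(400,280)) if 0 else cv2.resize(b[90:410,230:450],(400,582))]))"
```

```text
pos [0.5734 0.1286 0.2898] yaw 36.23 j [ 0.086  0.097  1.555 -0.     1.487 -0.546] t 15.25
shift mm [   2.6 -228.2  220.3] turn [ 0.23  0.07 -0.11] ft [-0.2 -0.1 -1.3] w 0.015145164042667966
bottle px shift 0.0 0.0 score 0.981 absdiff 1.950169
px for 5mm lift [-0.0033736  -1.64406767]
```

View pics/s5.png

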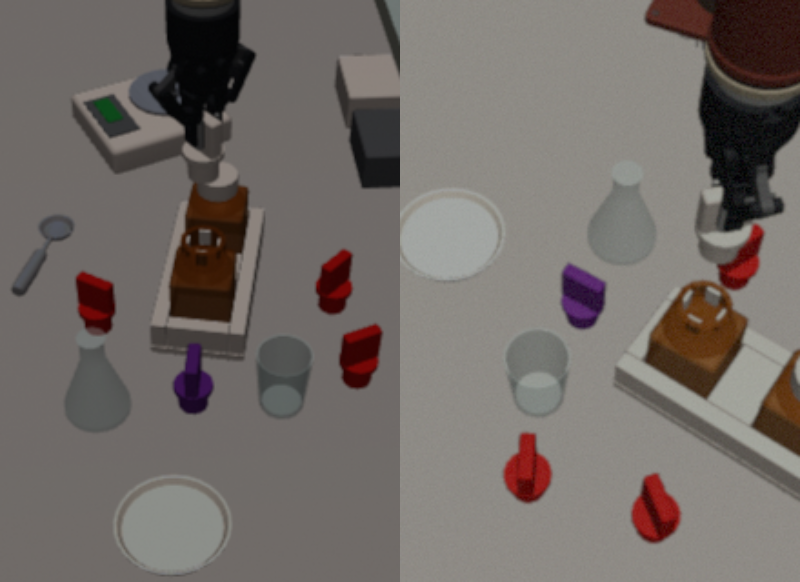

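The stopper is out and in the gripper, and the bottle is seated. Both views show the flask and beaker untouched. Next I carry it over the dish.

Call:
play_rows --moves '[0, -0.012, 0.0116, 0, 0, 0, 0, 0, -0.036, 0.0348, 0, 0, 0, 0, 0, -0.063, 0.061, 0, 0, 0, 0, 0, -0.09, 0.087, 0, 0, 0, 0, 0, -0.117, 0.113, 0, 0, 0, 0, 0, -0.144, 0.139, 0, 0, 0, 0, 0, -0.171, 0.165, 0, 0, 0, 0, 0, -0.195, 0.188, 0, 0, 0, 0]'

```text
time_s: 16.2
position: [0.5252, -0.1407, 0.2869]
eef_rot: [0.32, 0.631, -0.32, 0.63]
ft_force: [1.2, -0.0, -1.2]
width: 0.0149
```

Call:
play_rows --moves '[0, -0.015, 0.0145, 0, 0, 0, 0, 0, -0.026, 0.0255, 0, 0, 0, 0, 0, -0.032, 0.031, 0, 0, 0, 0, 0, -0.0332, 0.0323, 0, 0, 0, 0, 0, -0.0332, 0.0323, 0, 0, 0, 0, 0, -0.0332, 0.0323, 0, 0, 0, 0]'

```text
time_s: 16.8
position: [0.5191, -0.1831, 0.2878]
eef_rot: [0.32, 0.631, -0.319, 0.631]
ft_force: [0.5, 0.4, -1.4]
width: 0.0152
```

```bash
python3 -c "
from h import *
plan((.5205,-.184,.0502),36)
a=r.capture('wrist')[:,:,::-1];b=r.capture('side')[:,:,::-1]
cv2.imwrite('pics/s6.png',np.hstack([cv2.resize(a,(500,375)),cv2.resize(b[200:425,200:380],(300,375))]))"
```

```text
pos [ 0.5191 -0.1831  0.2878] yaw 36.3 j [-0.483  0.01   1.65   0.     1.482 -1.116] t 16.8
shift mm [237.6   0.5   1.6] turn [ 0.3  -0.02 -0.01] ft [ 0.5  0.4 -1.4] w 0.015222463380218078
```

View pics/s6.png

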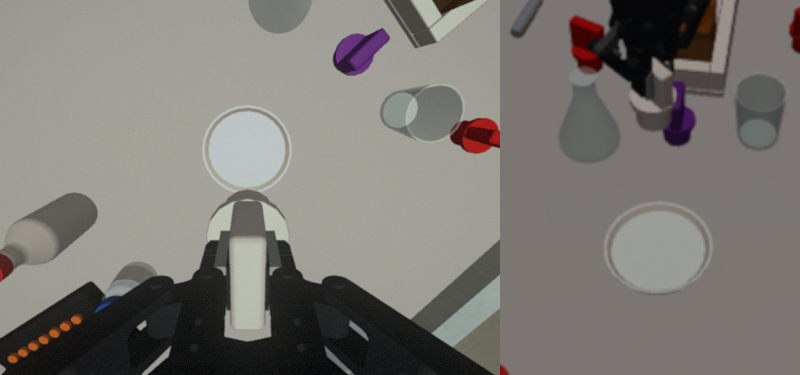

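```bash
python3 -c "
from h import *
print(wray((316.5,190.7),.013)); plan((.5205,-.184,.0502),36)"
```

```text
[ 0.5169378  -0.17982085  0.013     ]
pos [ 0.5192 -0.1831  0.288 ] yaw 36.3 j [-0.482  0.01   1.65   0.     1.482 -1.116] t 16.9
shift mm [237.8   0.5   1.5] turn [ 0.3  -0.   -0.01] ft [ 0.1 -0.  -1.2] w 0.015420594742163302
```

Call:
play_rows --moves '[0.01, 0, 0, 0, 0, 0, 0, 0.035, 0, 0, 0, 0, 0, 0, 0.07, 0, 0, 0, 0, 0, 0, 0.105, 0, 0, 0, 0, 0, 0, 0.14, 0, 0, 0, 0, 0, 0, 0.175, 0, 0, 0, 0, 0, 0, 0.198, 0, 0, 0, 0, 0, 0, 0.21, 0, 0, 0, 0, 0, 0]'

```text
time_s: 17.7
position: [0.517, -0.1826, 0.0745]
eef_rot: [0.32, 0.633, -0.32, 0.629]
ft_force: [0.2, -0.4, 0.4]
width: 0.0151
```

Call:
play_rows --moves '[0.004, 0, 0, 0, 0, 0, 0, 0.008, 0, 0, 0, 0, 0, 0, 0.012, 0, 0, 0, 0, 0, 0, 0.015, 0, 0, 0, 0, 0, 0, 0.017, 0, 0, 0, 0, 0, 0, 0.019, 0, 0, 0, 0, 0, 0, 0.02, 0, 0, 0, 0, 0, 0, 0.02, 0, 0, 0, 0, 0, 0]'

```text
time_s: 18.5
position: [0.5189, -0.184, 0.0578]
eef_rot: [0.32, 0.631, -0.32, 0.631]
ft_force: [0.1, 0.8, -1.7]
width: 0.015
```

```bash
python3 -c "
from h import *
plan((.5205,-.184,.0502),36)"
```

```text
pos [ 0.5189 -0.184   0.0578] yaw 36.22 j [-0.484  0.238  1.857 -0.     1.047 -1.116] t 18.5
shift mm [7.6 1.3 0.9] turn [ 0.22 -0.    0.  ] ft [ 0.1  0.8 -1.7] w 0.015045426559852214
```

Expected contact is about 8 mm lower, so I'll creep down.

Call:
play_rows --moves '[0.001, 0, 0, 0, 0, 0, 0, 0.002, 0, 0, 0, 0, 0, 0, 0.003, 0, 0, 0, 0, 0, 0, 0.004, 0, 0, 0, 0, 0, 0, 0.005, 0, 0, 0, 0, 0, 0, 0.0055, 0, 0, 0, 0, 0, 0, 0.006, 0, 0, 0, 0, 0, 0, 0.006, 0, 0, 0, 0, 0, 0]'

```text
time_s: 19.3
position: [0.5189, -0.184, 0.0518]
eef_rot: [0.32, 0.631, -0.32, 0.631]
ft_force: [-0.5, 0.6, -0.7]
width: 0.0153
```

Call:
play_rows --moves '[0.0005, 0, 0, 0, 0, 0, 0, 0.001, 0, 0, 0, 0, 0, 0, 0.001, 0, 0, 0, 0, 0, 0]'

```text
time_s: 19.6
position: [0.5189, -0.184, 0.0508]
eef_rot: [0.32, 0.631, -0.32, 0.631]
ft_force: [0.1, 0.1, -0.5]
width: 0.0151
```

Call:
play_rows --moves '[0.0005, 0, 0, 0, 0, 0, 0, 0.001, 0, 0, 0, 0, 0, 0, 0.001, 0, 0, 0, 0, 0, 0]'

```text
time_s: 19.9
position: [0.5189, -0.184, 0.0498]
eef_rot: [0.32, 0.631, -0.32, 0.631]
ft_force: [-0.0, 1.1, -0.5]
width: 0.0147
```

Call:
play_rows --moves '[0.0005, 0, 0, 0, 0, 0, 0, 0.001, 0, 0, 0, 0, 0, 0, 0.001, 0, 0, 0, 0, 0, 0]'

```text
time_s: 20.2
position: [0.519, -0.1841, 0.0497]
eef_rot: [0.32, 0.631, -0.32, 0.631]
ft_force: [-3.5, 1.7, 6.6]
width: 0.0152
```

Call:
play_rows --moves '[0.0004, 0, 0, 0, 0, 0, 0, 0.0008, 0, 0, 0, 0, 0, 0, 0.0008, 0, 0, 0, 0, 0, 0]'

```text
time_s: 20.5
position: [0.5191, -0.1841, 0.0497]
eef_rot: [0.32, 0.631, -0.32, 0.631]
ft_force: [-4.8, 2.8, 11.6]
width: 0.0153
```

Contact came at the expected height. I'll relieve the press and then open.

Call:
play_rows --moves '[-0.0008, 0, 0, 0, 0, 0, 0, -0.0013, 0, 0, 0, 0, 0, 0, -0.0013, 0, 0, 0, 0, 0, 0]' --force 20

```text
time_s: 20.8
position: [0.519, -0.1841, 0.0497]
eef_rot: [0.32, 0.631, -0.32, 0.631]
ft_force: [-1.9, 0.7, 4.8]
width: 0.0152
```

Call:
play_rows --moves '[0, 0, 0, 0, 0, 0, 0.25, 0, 0, 0, 0, 0, 0, 0.4, 0, 0, 0, 0, 0, 0, 0.6, 0, 0, 0, 0, 0, 0, 0.8, 0, 0, 0, 0, 0, 0, 0.8, 0, 0, 0, 0, 0, 0, 0.8]'

```text
time_s: 21.4
position: [0.519, -0.184, 0.0494]
eef_rot: [0.32, 0.631, -0.32, 0.631]
ft_force: [-0.0, 0.4, -0.2]
width: 0.069
```

Call:
play_rows --moves '[-0.005, 0, 0, 0, 0, 0, 0.8, -0.015, 0, 0, 0, 0, 0, 0.8, -0.03, 0, 0, 0, 0, 0, 0.8, -0.05, 0, 0, 0, 0, 0, 0.8, -0.075, 0, 0, 0, 0, 0, 0.8, -0.1, 0, 0, 0, 0, 0, 0.8, -0.12, 0, 0, 0, 0, 0, 0.8, -0.13, 0, 0, 0, 0, 0, 0.8]'

```text
time_s: 22.2
position: [0.5204, -0.1847, 0.1834]
eef_rot: [0.32, 0.629, -0.32, 0.633]
ft_force: [0.8, -1.7, 0.4]
width: 0.0685
```

```bash
python3 -c "
from h import *
plan((.5205,-.184,.0502),36); bottle_shift()
a=r.capture('side')[:,:,::-1];b=r.capture('scene')[:,:,::-1];w=r.capture('wrist')[:,:,::-1]
cv2.imwrite('pics/s7.png',np.hstack([cv2.resize(a[140:400,210:390],(260,375)),cv2.resize(w[0:480,150:490],(266,375)),cv2.resize(b[150:330,200:325],(260,375))]))"
```

```text
pos [ 0.5204 -0.1847  0.1834] yaw 36.23 j [-0.484  0.082  1.773 -0.     1.281 -1.116] t 22.2
shift mm [133.2   0.2  -1.2] turn [ 0.23  0.28 -0.14] ft [ 0.8 -1.7  0.4] w 0.0684866450615584
bottle px shift 0.75 -4.0 score 0.463 absdiff 16.886824
px for 5mm lift [-0.0033736  -1.64406767]
```

View pics/s7.png

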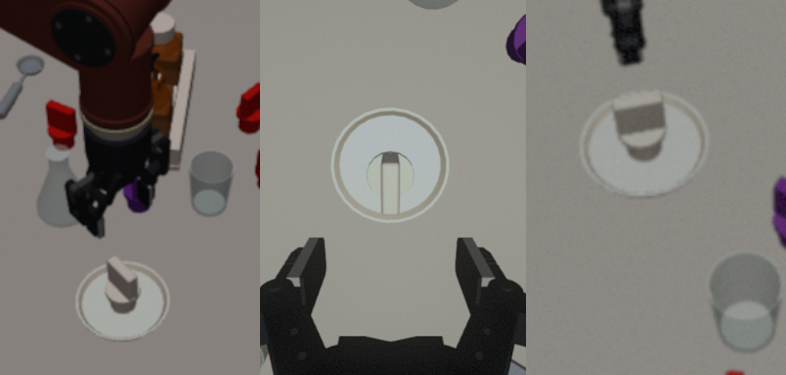

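All three views show the stopper upright near the dish's centre and the gripper clear. In the side view the arm hides the bottle, which makes that match invalid, so I'll check the bottle and the others in the scene view before handing in.

```bash
python3 -c "
from h import *
g=lambda i:cv2.resize(cv2.cvtColor(i,cv2.COLOR_BGR2GRAY),None,fx=4,fy=4,interpolation=cv2.INTER_CUBIC)
a=cv2.imread('pics/scene0.png')
for k in range(6): b=r.capture('scene')
b=b[:,:,::-1].copy()
for n,(x0,y0,x1,y1) in dict(bottle=(368,272,416,306),capped=(428,280,486,345),flask=(330,178,374,236),beaker=(286,268,326,320)).items():
    m=cv2.matchTemplate(g(b[y0-8:y1+8,x0-8:x1+8]),g(a[y0:y1,x0:x1]),cv2.TM_CCOEFF_NORMED); _,v,_,p=cv2.minMaxLoc(m)
    print(n,p[0]/4-8,p[1]/4-8,round(v,3))
s=r.state();print(s['joint_vel'].round(4),s['ft_force'].round(1),s['time_s'])
r.close_job()"
```

```text
bottle 0.0 0.0 0.995
capped 0.0 0.0 0.998
flask 0.0 0.0 0.977
beaker 0.0 0.0 0.986
[ 0.0007 -0.003  -0.006   0.0017  0.0016  0.    ] [-0.3 -0.3  0.6] 22.7
the job is handed in; nothing more can be done
```

I twisted the stopper free and stood it upright near the centre of the white dish, then handed the job in at 22.7 s. The bottle stayed down in its well.

- **Pull-out:** I gripped the slab head at 80 N and twisted it back and forth, raising it about 3–4.5 mm per radian. The upward pull stayed at or below about 6 N. Once the twisting torque fell to about zero, I lifted it out.
- **Set-down:** I lowered it in small steps until it touched the dish at the expected height. It pressed at up to about 12 N, so I eased that off, opened the fingers and backed away.
- **Last checks:** The final pictures show the stopper upright near the dish's centre with the gripper clear. In the scene view, the bottle, capped bottle, flask and beaker all showed 0 pixels of shift from the start, and the arm was practically at rest.
- **Check that failed:** The last side-view match of the bottle gave a poor score (0.46) because the arm was in front of it. I relied on the scene view for that instead.
- **Measurement disagreement:** The cameras' position estimates for the stopper and the dish disagreed by about 2–6 mm. I corrected the stopper grasp by viewing it at two wrist angles, and the dish had room for the difference.

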